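# Park the polishing station's lever and clip the lock-out clamp on it

### The job

The lens polishing station is being taken out of service. Swing its flat hand lever over towards the robot's side until it leans just as far as the thin index pointer beside it; then take the spring clamp off the rim of the parts tray and clip it straight onto the end of the lever, centred on its width and pushed fully home so that, once you have let go, the end of the lever still rests against the pivot of the clamp. The lever must stay in line with the pointer; leave the pointer, the jar, the lens holder and the lens blanks as they are.

Things in the scene. Friction and masses are not known exactly. Their poses are not given: they have to be found in the camera images.
- lever (a joint): angle of the station's flat hand lever (rad): 0 = upright, positive = leaning to the station's -x side (about towards the robot), limits -0.35 to 0.95; stiff friction hinge (about 0.6 N m) that stays where it is left
- lever_tip (a point): middle of the free end of the lever, a plain steel flat bar 8 mm thick (own x) and 30 mm wide (own y) that reaches 135 mm from its axis to this point along own z; z points out of the lever's end, y is parallel to the hinge axis. Nothing stands within 40 mm of its upper 40 mm
- lever_hinge (a point): fixed point on the lever's hinge axis at the lever's mid-width, 80 mm over the table; axes are those of the station (z up, y along the hinge axis): at joint angle q the lever points along (-sin q, 0, cos q)
- station: fixed white housing 200 x 160 x 55 mm high; origin on the table under the lever hinge; x from -70 to +130 mm, y from -80 to +80 mm; dark bearing cheeks up to 93 mm at the hinge; an aluminium spindle 115 mm high at x = +85 mm
- pointer_tip (a point): tip of the thin steel index pointer (9 mm wide, 5 mm thick, 90 mm from hinge axis to tip), which turns on the lever's hinge axis 46 mm to the lever's +y side; own z points from the axis out to the tip: it shows how far the lever shall lean (0.39 to 0.60 rad towards the station's -x, read it each time). Very stiff; not to be moved
- clamp: steel A-shaped spring clamp, about 97 mm tall, 24 mm wide (own y), 120 g. Origin: centre of its pivot barrel (6 mm radius, along y). +z points up between its two wings, -z to its jaws; both halves open equally about the y-z plane. Fully home, the gripped edge touches the barrel, 6 mm below the origin. Starts clipped upright on the tray's near rim, z up
- clamp_grip (a point): point between the wings to squeeze, 48 mm above the pivot on the clamp's z. Rubber sleeves 37 to 63 mm above the pivot; outer faces 49 mm apart (along x) here at rest, 55 mm at the top. Squeezed along x with about 12 N until parallel, 28 mm apart, they open the jaws fully
- clamp_mouth (a point): point between the jaw tips, 37 mm below the pivot. Jaw pads reach from 13 to 37 mm below the pivot; tips 4 mm apart when nothing is gripped, 19 mm when fully squeezed (12 mm at the pads' inner end); on an 8 mm edge the pads lie flat
- tray: blue plastic parts tray 180 (x) x 200 (y) x 45 mm high, 8 mm walls, fixed; origin at the centre of its underside; the clamp is parked on its -x wall
- jar: white jar, radius 26 mm, 75 mm high, origin at its underside; bystander
- holder: dark steel lens holder: flange of 26 mm radius with a stub, 32 mm high, origin at its underside; bystander
- lens0: glass lens blank, radius 24 mm, 12 mm high, lying in the tray; origin at its underside; bystander
- lens1: second lens blank, same; bystander
There are look-alikes about, which are no part of the job. There is more than one size of the clamp; the job needs the middle-sized.

How it is judged (in metres and radians):
On the way, in this order (a step that is already met when the one before it is completed fails the run):
1. the lever has been swung in line with the index pointer (within 0.06 rad) while the clamp still sits on the tray's rim (angle between the z axis of lever_tip and the z axis of pointer_tip, either way round below 0.06 rad and distance of clamp from where it was at the start of the episode below 0.03 m), for 0.3 s.
2. the clamp sits on the end of the lever, fully home and centred (z of lever_tip in the frame of clamp between -0.0095 and 0 m and x of lever_tip in the frame of clamp between -0.004 and 0.004 m and y of lever_tip in the frame of clamp between -0.009 and 0.009 m and angle between the z axis of lever_tip and the z axis of clamp, either way round below 0.14 rad and angle between the y axis of lever_tip and the y axis of clamp, either way round below 0.2 rad), for 0.2 s.
At the end, for the whole second after the job is handed in: Lever in line with the pointer within 0.08 rad; clamp clipped on its end, released, at rest: lever end at most 3.5 mm short of the barrel, within 4 mm of the clamp's middle plane and 9 mm of its mid-width; z axes within 0.14 rad, y axes within 0.2 rad (all of step 2 and angle between the z axis of lever_tip and the z axis of pointer_tip, either way round below 0.08 rad and linear speed of clamp below 0.02 m/s and velocity of joint lever below 0.05 rad/s); the robot touches nothing.
It fails at once if the jar, the lens holder or a lens blank is shoved more than 30 mm (distance of any of jar, holder, lens0, lens1 from where it was at the start of the episode above 0.03 m).
It fails at once if the index pointer is moved more than 8 mm (distance of pointer_tip from where it was at the start of the episode above 0.008 m).
It also fails if it takes over 64 s, if anything falls off the work surface, if the arm or the gripper's body presses on something with over 40 N, if the wrist force passes 120 N, or if a joint passes its speed limit or range.

### The arm

A 6-joint arm with a two-finger parallel gripper is mounted at the origin on the work surface. World frame = base frame: x ahead of the robot, y to its left, z up, the work surface at z = 0. Lengths are in mm, angles in rad, forces in N, time in s.
With the tool pointing down it reaches from about 400 to 925 mm from the base axis. Payload 12.5 kg.
Tool frame: the origin (TCP) lies midway between the tips of the shut fingers; the grasp point (between the pads) lies 19 mm behind it; z points along the fingers, y is the line along which they close (so a half turn about z gives the same grasp; the last joint's range is limited). The gripper opens to 95 mm and grips with 3 to 60 N. Pads are 20 mm wide; open, the fingers measure 119 mm over their backs; the gripper's body (75 mm by 180 mm) begins 59 mm behind the grasp point.
Start: joints at [-1.227, 0.491, 1.559, -0, 1.092, -0.106], TCP at [271.765, -562.841, 214.661] pointing down, gripper open.
Joint ranges: [-3.1, 3.1], [-0.84, 2.19], [0.05, 2.79], [-1.13, 4.28], [0.06, 2.93], [-2.69, 2.69]. Speed limits (rad/s): [2.22, 2.22, 2.79, 3.14, 3.14, 3.14].

### API

Orientations are given as [roll, pitch, yaw] about the fixed x, y, z axes, in that order (R = Rz(yaw) Ry(pitch) Rx(roll)).
In Python, from cell import readout, eyes, env gives the robot as it stands.
- The arm moves only by the tool move_arm, never from a script. Its argument "plan" is a list of rows, each a list of 3 entries, a list of its own where there are three numbers: the turn, a rotation vector about the tool's x, y, z in degrees, then the shift along the tool's x, y, z in m, then the gripper command: -1 is shut, 1 is fully open, values between are in proportion. In form: [[[ax, ay, az], [x, y, z], jaw], ...]. A call has 1 to 5 rows; each row is the pose to reach, as a shift and turn from the pose commanded when the call began, along the tool's axes at that moment; what a row does not reach only later rows make up. A row lasts 1/8 s, in which the tool goes at most 62.5 mm and 10.7 degrees, less where a joint would pass 70% of its speed; a pose out of reach is approached as far as the arm can. A call with a gripper value outside its range is refused whole. The fingers move at their own pace and stop on an object; the grip force is fixed at half the most. Time passes only in rows, so rows that repeat a pose let the fingers close. It gives the time, the measured TCP pose, the force, the opening and the grip force at its end, in the units of the state.
- readout.state(): the state, without advancing time (a new reading comes with each control period).
- eyes.read_camera(name): name is "scene" or "side" or "wrist"; returns a dict with "img" (480x640x3 uint8, red, green, blue), "K" (3x3 intrinsics, pixels), "extrinsics" (4x4, takes a point from camera to world coordinates). Camera axes: x right, y up, looking along -z (the intrinsics and any distortion apply to the point x, -y, -z); pixel columns grow to the right and rows downward; lengths in mm; the calibration is good to about 2 mm. A picture is of the moment at which its call begins. There is no depth.
- env.job_done(): hands the job in; it is judged then, once.
Trained networks look in a picture, given as the dict that the camera call returned (one of the last four; its "shot" number tells which), for a name from the list of things; names that differ only in an ending like _2 or _b are one class to them, and where a whole thing is asked for, a point or a joint stands for the part that bears it (a point fixed in the world has none). Each returns a list of dicts, best first, with "score" (0 to 1); they miss things now and then, are a little off and sometimes report something else, mostly with a low value. They report only what shows in the picture. A call takes as long as a camera call. They do not tell look-alikes from the thing itself.
- eyes.cut_out(picture, name): "mask" (480x640 bool, what is visible of it) and "uv" ([column, row] in pixels, amid what is visible of it).
The state is a dict: "t": time; "joints": joint angles; "qvel": joint speeds; "tau": joint torques, N m; "eef_pos": TCP position; "tcp_rot": TCP orientation; "ft_force": force on the tool from outside, world axes, zero at the start; "moment": the same for the moment, N m; "opening": opening from 0.0 (shut) to 1.0 (fully open); "grip_force": force on a finger pad.
Only numpy, scipy, OpenCV 4.12 (cv2) and the standard library are available. Lean on these libraries where they do the work, as an engineer would, in place of code of your own. Each camera call takes 0.05 s, during which the arm holds its last target. There are 200 camera calls.

## Working session

There is one attempt and no reset: what is moved stays moved. The work goes in short steps, Python scripts to look and compute and a tool call to move; the robot and the scene stay as the last step left them, time stands still between calls to the robot, and variables do not carry over. Pictures are saved under pics/ and viewed, at most 14 in all, crops included, and the job is handed in when it is done.

Besides the shell and the picture viewer there is one more tool, called after ">>>" as name([rows], argument=value, ...), one row to a line, values as JSON. move_arm: Moves the arm, as the interface text tells. Its arguments: {"type":"object","properties":{"plan":{"type":"array","items":{"type":"array"}}},"required":["plan"]}

```bash
ls; mkdir -p pics
python3 - <<'E'
from cell import readout, eyes, env
import cv2,numpy as np
a=[]
for n in("scene","side"):
    p=eyes.read_camera(n); a.append(p["img"]); cv2.imwrite(f"pics/{n}0.png",p["img"][:,:,::-1])
    print(n,p["K"].tolist(),p["extrinsics"].round(3).tolist())
    for k in("lever","pointer_tip","clamp","tray","station","jar","holder"):
        for d in eyes.cut_out(p,k)[:4]: print(k,round(d["score"],2),d["uv"],d["mask"].sum())
print(readout.state())
E
```

```text
pics
scene [[479.9245789070073, 0.0, 318.29908037338237], [0.0, 479.9245789070073, 234.51397585369003], [0.0, 0.0, 1.0]] [[0.188, -0.763, 0.619, 1164.157], [0.982, 0.152, -0.111, -117.35], [-0.009, 0.628, 0.778, 868.582], [0.0, 0.0, 0.0, 1.0]]
lever 0.87 [453.0, 239.7] 695
lever 0.61 [221.9, 266.9] 499
pointer_tip 0.63 [466.9, 242.2] 117
clamp 0.82 [218.3, 266.5] 502
clamp 0.78 [234.5, 237.2] 270
clamp 0.56 [174.9, 222.1] 718
clamp 0.4 [449.9, 284.4] 8273
tray 0.94 [210.1, 320.1] 8814
tray 0.68 [220.7, 262.3] 469
tray 0.33 [246.8, 331.7] 327
station 0.64 [453.8, 285.9] 8172
jar 0.76 [346.8, 334.5] 894
jar 0.61 [451.0, 286.8] 8172
holder 0.54 [320.7, 239.3] 398
holder 0.51 [454.5, 236.5] 806
side [[473.4960668791634, 0.0, 318.8096306594035], [0.0, 473.4960668791634, 247.84863807467718], [0.0, 0.0, 1.0]] [[1.0, 0.011, -0.006, 585.318], [-0.012, 0.658, -0.753, -750.182], [-0.004, 0.753, 0.658, 799.386], [0.0, 0.0, 0.0, 1.0]]
lever 0.7 [339.1, 183.7] 276
clamp 0.81 [263.5, 351.8] 224
clamp 0.77 [311.8, 355.5] 428
clamp 0.6 [225.5, 395.4] 1235
tray 0.77 [354.8, 385.2] 9443
station 0.67 [344.5, 219.3] 4265
jar 0.96 [387.7, 277.6] 790
holder 0.73 [356.1, 384.5] 9203
holder 0.59 [276.1, 289.3] 376
{'t': 0.8, 'joints': array([-1.22659487e+00,  4.90855989e-01,  1.55889176e+00,  1.54809470e-05,
        1.09172256e+00, -1.05606576e-01]), 'qvel': array([-0.00053824,  0.00088455,  0.00011274, -0.00056235, -0.00140696,
       -0.00062772]), 'tau': array([ 2.19031626e-04, -6.12431502e+01, -2.58419824e+01,  6.93530962e-02,
        4.44673409e-02, -2.34479137e-05]), 'eef_pos': array([ 271.77066342, -562.83611877,  214.69113874]), 'tcp_rot': array([ 3.14146954e+00, -7.65827368e-07,  4.49800898e-01]), 'ft_force': array([-0.64078128,  0.2770106 ,  0.00922718]), 'moment': array([-0.0046506 , -0.00097078, -0.02163784]), 'grip_force': 0.0, 'opening': 0.9974752081324074}
```

View pics/scene0.png

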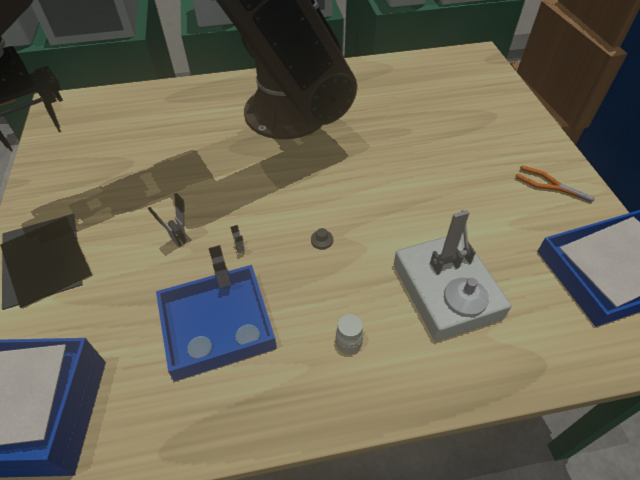

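View pics/side0.png

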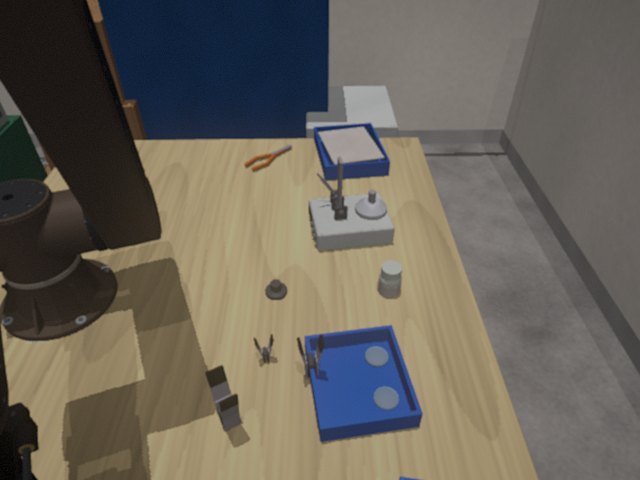

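The scene picture shows three candidate clamps: a large one at (175,222) on the table, a small one at (236,238) on the table, and one on the tray rim at (218,266). The rim clamp at (218,266), side (311,355), fits because it is upright on the tray's near wall and middle-sized. The lever tip is at about (460,213) and the pointer is beside it. I'll check both in an enlarged crop.

Run:
```python
import cv2,numpy as np
s=cv2.imread("pics/scene0.png");d=cv2.imread("pics/side0.png")
c=lambda im,x,y:cv2.resize(im[y:y+75,x:x+100],None,fx=4,fy=4,interpolation=cv2.INTER_CUBIC)
cv2.imwrite("pics/crop1.png",np.vstack([np.hstack([c(s,410,200),c(d,290,145)]),np.hstack([c(s,165,225),c(d,245,325)])]))
```

```text
(no output)
```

View pics/crop1.png

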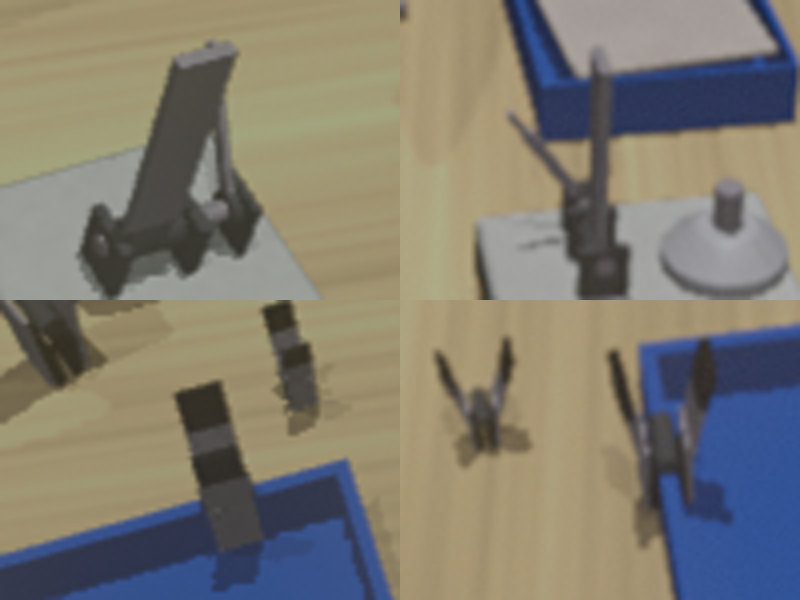

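The rim clamp is bigger than the one on the table at (236,238) and smaller than the one at (175,222), so it is the middle size. The lever is near upright. The pointer tip is at side (317,173), leaning towards the robot. Next I triangulate.

```bash
cat > h.py <<'E'
from cell import readout, eyes, env
import cv2,numpy as np
from scipy.optimize import least_squares
from scipy.spatial.transform import Rotation as Rot
F=np.diag([1.,-1,-1])
def proj(c,P):
    E=c["extrinsics"];p=(np.atleast_2d(P)-E[:3,3])@E[:3,:3]@F
    p=p@np.asarray(c["K"]).T;return p[:,:2]/p[:,2:]
def ray(c,uv):
    d=c["extrinsics"][:3,:3]@F@np.linalg.inv(c["K"])@np.r_[uv,1];return c["extrinsics"][:3,3],d/np.linalg.norm(d)
def atz(c,uv,z):
    o,d=ray(c,uv);return o+d*(z-o[2])/d[2]
def tri(obs):
    A=0;b=0
    for c,uv in obs:
        o,d=ray(c,uv);M=np.eye(3)-np.outer(d,d);A=A+M;b=b+M@o
    return np.linalg.solve(A,b)
def station(p):  # x,y,yaw,q,qp -> points
    x,y,w,q,qp=p;R=Rot.from_euler('z',w).as_matrix();h=np.array([x,y,80.])
    a=lambda v:h+R@np.array(v)
    return dict(tip=a([-135*np.sin(q),0,135*np.cos(q)]),tipm=a([-135*np.sin(q),-15,135*np.cos(q)]),tipp=a([-135*np.sin(q),15,135*np.cos(q)]),ptip=a([-90*np.sin(qp),46,90*np.cos(qp)]),pbase=a([0,46,0]),
      spin=a([85,0,35]),c1=a([-70,-80,-25]),c2=a([-70,80,-25]),c3=a([130,-80,-25]),c4=a([130,80,-25]))
def tcp():
    s=readout.state();return s["eef_pos"],Rot.from_euler('xyz',s["tcp_rot"]).as_matrix()
def inTool(R): # want rotation R(world) -> rotvec deg in tool axes
    p,T=tcp();return np.degrees(Rot.from_matrix(T.T@R).as_rotvec()).round(2)
E
python3 - <<'E'
from h import *
s=eyes.read_camera("scene");d=eyes.read_camera("side");w=eyes.read_camera("wrist")
obs=[(s,"tip",(462,213)),(d,"tip",(340,158)),(d,"ptip",(317.5,173.3)),(s,"spin",(470,284)),(d,"spin",(372,191.5)),
 (s,"c1",(395,253)),(s,"c3",(437,323)),(s,"c4",(509,301)),(d,"c1",(314,236)),(d,"c3",(391,231)),(s,"pbase",(465,252))]
def f(p):
    S=station(p);return np.concatenate([proj(c,S[k])[0]-uv for c,k,uv in obs])
r=least_squares(f,[700,150,0,0,.5],loss="soft_l1");print(r.x,r.cost);print(f(r.x).reshape(-1,2).round(1))
print("clamp barrel",tri([(s,(221,275)),(d,(311.3,357.5))]))
for k,o in(("wingnear",[(s,(215,248)),(d,(321.5,336.3))]),):print(k,tri(o))
print("side wing tops at z~96+..", atz(d,(299.3,338.8),110),atz(d,(321.5,336.3),110), atz(d,(311.3,357.5),52))
# tray top corners z=45
for uv in((157,292),(253,267),(275,348)):print("tray s",atz(s,uv,45))
for uv in((305,336),(388,327),(418,410),(321,433)):print("tray d",atz(d,uv,45))
print("big",tri([(s,(175,222)),(d,(225,395))]),"small",tri([(s,(236,240)),(d,(264,352))]),"jar",tri([(s,(350,320)),(d,(391,268))]),"holder",tri([(s,(321,236)),(d,(276,287))]))
p,T=tcp();print("wristcam in tool",T.T@(w["extrinsics"][:3,3]-p),(T.T@w["extrinsics"][:3,:3]).round(3).tolist(),w["K"][0])
E
```

```text
[ 6.42719191e+02  2.37993129e+02  1.18786875e-01 -2.54900330e-02
  5.56920781e-01] 25.679009456871686
[[-1.2  0.2]
 [ 0.4  1.2]
 [-0.6 -1.7]
 [-0.1 -4.3]
 [-1.  -0.1]
 [-1.2 -5.8]
 [-0.9  4.5]
 [ 1.9  3.7]
 [ 0.6 -1.2]
 [ 2.8 -3.1]
 [ 0.5 -1.6]]
clamp barrel [ 577.07280902 -214.4778799    52.15166634]
wingnear [ 586.93682175 -218.79877855  137.3378187 ]
side wing tops at z~96+.. [ 553.54832168 -211.86670887  110.        ] [ 593.90088973 -206.79557396  110.        ] [ 574.475774   -211.09321761   52.        ]
tray s [ 592.06528529 -346.9311483    45.        ]
tray s [ 568.42112575 -150.10577017   45.        ]
tray s [ 759.19803756 -129.1413654    45.        ]
tray d [ 561.79646182 -154.31814345   45.        ]
tray d [ 730.09323946 -133.95447182   45.        ]
tray d [ 759.7836692  -318.35166191   45.        ]
tray d [ 590.61025707 -357.95131459   45.        ]
big [ 428.60658416 -302.95201601   69.92366577] small [ 480.01507684 -180.89777787   31.93704034] jar [748.86086818  12.74334041  74.62427179] holder [492.85752518   9.61342234  17.23417095]
wristcam in tool [  83.07221369    0.80267299 -170.02188061] [[-0.0, 0.957, 0.291], [1.0, 0.0, -0.0], [-0.0, 0.291, -0.957]] [378.3693538    0.         320.52021346]
```

```bash
cat >> h.py <<'E'
def pose(q,w):  # tool orientation: along the lever at angle q, station yaw w ; tool y = lever x, z = -lever z
    R=Rot.from_euler('z',w).as_matrix()@Rot.from_euler('y',-q).as_matrix()
    x,y,z=R.T;return np.c_[y,x,-z]
def delta(P,R):
    p,T=tcp();print("turn",np.degrees(Rot.from_matrix(T.T@R).as_rotvec()).round(1).tolist(),"shift",(T.T@(np.array(P)-p)/1000).round(4).tolist())
E
python3 -c "
from h import *
delta([620,215,340],pose(0,.12))"
```

```text
turn [0.0, 0.0, -71.1] shift [0.6518, -0.5491, -0.1254]
```

>>> move_arm([
  [[0,0,-10],[0.05,-0.042,-0.03],1],
  [[0,0,-20],[0.1,-0.084,-0.05],1],
  [[0,0,-30],[0.15,-0.126,-0.07],1],
  [[0,0,-40],[0.2,-0.168,-0.09],1],
  [[0,0,-50],[0.25,-0.21,-0.11],1],
])

```text
t: 1.58
eef_pos: [393.3, -291.5, 315.9]
tcp_rot: [3.141, 0.0, 1.328]
ft_force: [1.2, 0.1, 0.1]
opening: 1.002
grip_force: 0.0
```

```bash
python3 -c "
from h import *
print(tcp()[0]);delta([620,215,340],pose(0,.12))"
```

```text
[ 393.3001678  -291.53655705  315.91086706]
turn [0.0, 0.0, -20.8] shift [0.5462, 0.0982, -0.0242]
```

>>> move_arm([
  [[0,0,-5],[0.06,0.01,-0.005],1],
  [[0,0,-9],[0.12,0.021,-0.01],1],
  [[0,0,-13],[0.18,0.032,-0.014],1],
  [[0,0,-17],[0.24,0.043,-0.018],1],
  [[0,0,-20.8],[0.3,0.054,-0.024],1],
])

```text
t: 2.2
eef_pos: [519.4, -13.8, 339.4]
tcp_rot: [3.141, 0.0, 1.688]
ft_force: [0.5, -0.3, -0.7]
opening: 1.002
grip_force: 0.0
```

```bash
python3 -c "
from h import *
print(tcp()[0]);delta([620,215,340],pose(0,.12))"
```

```text
[519.43122736 -13.80481276 339.44877228]
turn [0.0, 0.0, -0.2] shift [0.2155, 0.1266, -0.0006]
```

>>> move_arm([
  [[0,0,0],[0.055,0.032,0],1],
  [[0,0,0],[0.11,0.064,0],1],
  [[0,0,0],[0.165,0.096,0],1],
  [[0,0,0],[0.215,0.126,0],1],
  [[0,0,0],[0.215,0.126,0],1],
])

```text
t: 2.82
eef_pos: [620.0, 215.6, 337.7]
tcp_rot: [-3.14, -0.0, 1.689]
ft_force: [-0.2, 0.2, -0.4]
opening: 0.999
grip_force: 0.0
```

Run:
```python
from h import *
w=eyes.read_camera("wrist");cv2.imwrite("pics/w1.png",w["img"][:,:,::-1])
print(tcp()[0])
for k,v in station([642.7,238,.119,-.025,.557]).items():print(k,proj(w,v)[0].round(0))
```

```text
[619.51288732 213.69220513 338.05760493]
tip [356. 206.]
tipm [355. 224.]
tipp [356. 187.]
ptip [295. 142.]
pbase [343. 139.]
spin [426. 186.]
c1 [284. 242.]
c2 [280. 107.]
c3 [444. 242.]
c4 [457. 107.]
```

View pics/w1.png

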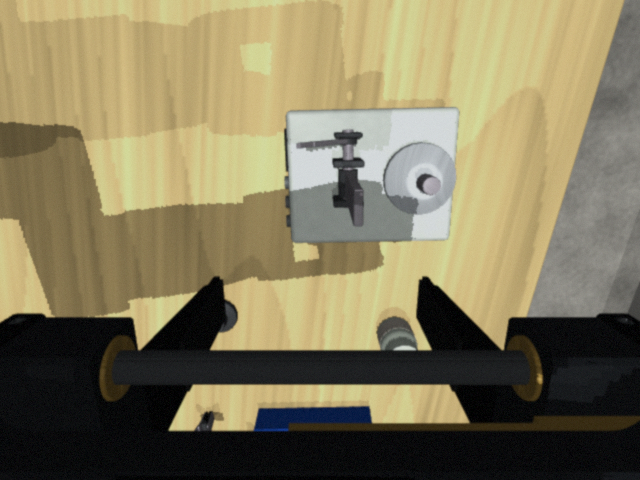

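The wrist view shows the lever end running from (357,190) to (359,223), the pointer tip at (297,146) and the housing corners at (291,242), (288,111), (450,241) and (458,108). I refit using these together with the earlier views.

Run:
```python
from h import *
s=eyes.read_camera("scene");d=eyes.read_camera("side");w=eyes.read_camera("wrist")
obs=[(s,"tip",(462,213)),(d,"tip",(340,158)),(d,"ptip",(317.5,173.3)),
 (w,"c1",(291,242)),(w,"c2",(288,111)),(w,"c3",(450,241)),(w,"c4",(458,108)),(w,"ptip",(297,146)),(w,"pbase",(348,138)),(w,"tipm",(359.5,223)),(w,"tipp",(357.5,190)),(w,"spin",(431,184)),(s,"pbase",(465,252))]
def f(p):
    S=station(p);return np.concatenate([proj(c,S[k])[0]-uv for c,k,uv in obs])
r=least_squares(f,[642,238,.1,0,.5],loss="soft_l1");print(r.x,r.cost);print(f(r.x).reshape(-1,2).round(1).tolist())
S=station(r.x);print(S["tip"],S["ptip"])
# pose: grasp pt 15 below lever tip
q,yw=r.x[3],r.x[2]
u=pose(0,yw)
for back in(60,-4):delta(S["tip"]+np.array([0,0,back]),u)
```

```text
[6.48505141e+02 2.33670620e+02 1.34624310e-01 8.03134280e-03
 6.06153700e-01] 20.137177039414095
[[-3.5, 1.1], [1.0, 2.2], [-0.0, 0.3], [-0.3, 1.3], [-3.4, -1.8], [-0.2, -0.7], [3.0, -2.6], [0.1, -1.7], [-0.2, 1.7], [-1.6, 2.2], [0.7, -1.9], [0.5, 1.0], [-0.6, 0.7]]
[647.43073184 233.52509862 214.99564611] [591.52109192 272.37251509 153.96608326]
turn [0.0, 0.0, -1.2] shift [0.019, 0.0305, 0.0643]
turn [0.0, 0.0, -1.2] shift [0.019, 0.0305, 0.1283]
```

>>> move_arm([
  [[0,0,-1.2],[0.019,0.0305,0.05],1],
  [[0,0,-1.2],[0.019,0.0305,0.09],1],
  [[0,0,-1.2],[0.019,0.0305,0.125],1],
  [[0,0,-1.2],[0.019,0.0305,0.157],1],
  [[0,0,-1.2],[0.019,0.0305,0.157],1],
])

```text
t: 3.65
eef_pos: [646.8, 233.0, 180.7]
tcp_rot: [-3.138, 0.001, 1.705]
ft_force: [-0.2, -0.8, 0.4]
opening: 1.001
grip_force: 0.0
```

Run:
```python
from h import *
w=eyes.read_camera("wrist");s=eyes.read_camera("scene");d=eyes.read_camera("side")
print(tcp(),readout.state()["ft_force"])
c=lambda im,x,y:cv2.resize(im[y:y+150,x:x+200,::-1],(400,300),interpolation=cv2.INTER_CUBIC)
cv2.imwrite("pics/g1.png",np.vstack([np.hstack([c(s["img"],370,130),c(d["img"],240,90)]),np.hstack([c(w["img"],220,130),c(w["img"],220,250)])]))
```

```text
(array([648.3576291 , 234.04118764, 184.16363119]), array([[-1.34387894e-01,  9.90925563e-01,  2.53430689e-03],
       [ 9.90928783e-01,  1.34386932e-01,  5.46674990e-04],
       [ 2.01136494e-04,  2.58478414e-03, -9.99996639e-01]])) [ 0.26380372 -0.11880899  0.25896829]
```

View pics/g1.png

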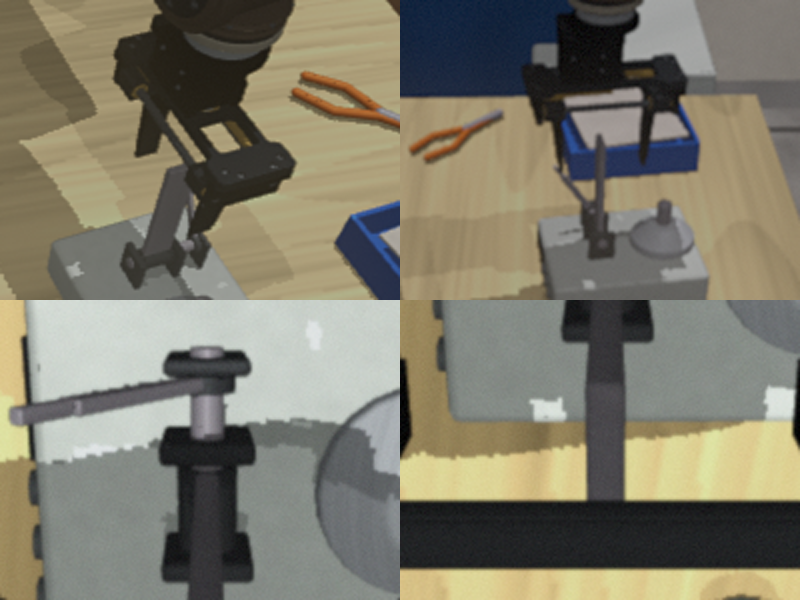

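The lever stands between the open fingers and both fingers are clear of the pointer, so I close.

>>> move_arm([
  [[0,0,0],[0,0,0],-1],
  [[0,0,0],[0,0,0],-1],
  [[0,0,0],[0,0,0],-1],
  [[0,0,0],[0,0,0],-1],
  [[0,0,0],[0,0,0],-1],
])

```text
t: 4.42
eef_pos: [647.7, 234.6, 182.1]
tcp_rot: [3.142, 0.0, 1.706]
ft_force: [-0.1, 1.1, -0.5]
opening: 0.535
grip_force: 0.0
```

Run:
```python
from h import *
w=eyes.read_camera("wrist")
for i in range(3):
    st=readout.state();print(st["eef_pos"].round(1),st["tcp_rot"].round(4),st["ft_force"].round(1),st["moment"].round(2),st["opening"],st["grip_force"])
    w=eyes.read_camera("wrist")
```

```text
[647.6 234.6 182. ] [-3.1415e+00  1.0000e-04  1.7065e+00] [ 0.1 -0.2 -0.7] [-0.01 -0.11  0.03] 0.48731155823661476 0.0
[647.7 234.5 182. ] [-3.1415e+00  1.0000e-04  1.7064e+00] [-0.1 -1.2  0. ] [-0.01 -0.1  -0.  ] 0.4482310936307145 0.0
[647.6 234.6 182. ] [-3.1415e+00  1.0000e-04  1.7065e+00] [-0.2  0.   0.2] [ 0.01 -0.09  0.03] 0.40684594797345336 0.0
```

>>> move_arm([
  [[0,0,0],[0,0,0],-1],
  [[0,0,0],[0,0,0],-1],
  [[0,0,0],[0,0,0],-1],
  [[0,0,0],[0,0,0],-1],
  [[0,0,0],[0,0,0],-1],
])

```text
t: 5.25
eef_pos: [647.8, 234.6, 182.1]
tcp_rot: [3.141, 0.0, 1.706]
ft_force: [-0.2, 0.7, -0.5]
opening: 0.083
grip_force: 30.0
```

Run:
```python
from h import *
for i in range(2):
    w=eyes.read_camera("wrist")
    st=readout.state();print(st["eef_pos"].round(1),st["tcp_rot"].round(4),st["ft_force"].round(1),st["moment"].round(2),st["opening"],st["grip_force"])
```

```text
[647.8 234.6 182.1] [3.1412e+00 1.0000e-04 1.7065e+00] [ 0.3  0.3 -1.2] [ 0.07 -0.66  0.09] 0.08705829145941782 29.992256462574005
[647.8 234.6 182.1] [3.1412e+00 1.0000e-04 1.7065e+00] [ 0.6  0.2 -1.4] [ 0.04 -0.69  0.12] 0.07952225448095696 29.99204456806183
```

>>> move_arm([
  [[-5,0,0],[0,-0.0089,0.0004],-1],
  [[-10,0,0],[0,-0.0177,0.0016],-1],
  [[-15,0,0],[0,-0.0264,0.0035],-1],
  [[-20,0,0],[0,-0.0349,0.0062],-1],
  [[-25,0,0],[0,-0.0431,0.0096],-1],
])

```text
t: 5.98
eef_pos: [605.1, 228.8, 172.4]
tcp_rot: [2.702, -0.0, 1.707]
ft_force: [20.7, -8.0, -23.6]
opening: 0.083
grip_force: 30.0
```

Run:
```python
from h import *
w=eyes.read_camera("wrist");s=eyes.read_camera("scene");d=eyes.read_camera("side")
st=readout.state();print(st["eef_pos"].round(1),st["tcp_rot"].round(4),st["ft_force"].round(1),st["moment"].round(2),st["opening"],st["grip_force"])
p,T=tcp();print("lever dir est angle",np.arccos(-T[2,2]))
np.savez("g2.npz",w=w["img"],s=s["img"],d=d["img"],we=w["extrinsics"])
c=lambda im,x,y:cv2.resize(im[y:y+75,x:x+100,::-1],(400,300),interpolation=cv2.INTER_CUBIC)
cv2.imwrite("pics/g2.png",np.vstack([np.hstack([c(s["img"],420,190),c(d["img"],290,145)]),np.hstack([cv2.resize(w["img"][:,:,::-1],(400,300)),c(w["img"],290,120)])]))
```

```text
[604.5 228.6 172. ] [2.7049e+00 2.0000e-04 1.7066e+00] [ 4.8 -0.1 -6.5] [-0.11 -0.77 -0.01] 0.08064772084948793 30.00217616558075
lever dir est angle 0.43669325394143477
```

View pics/g2.png

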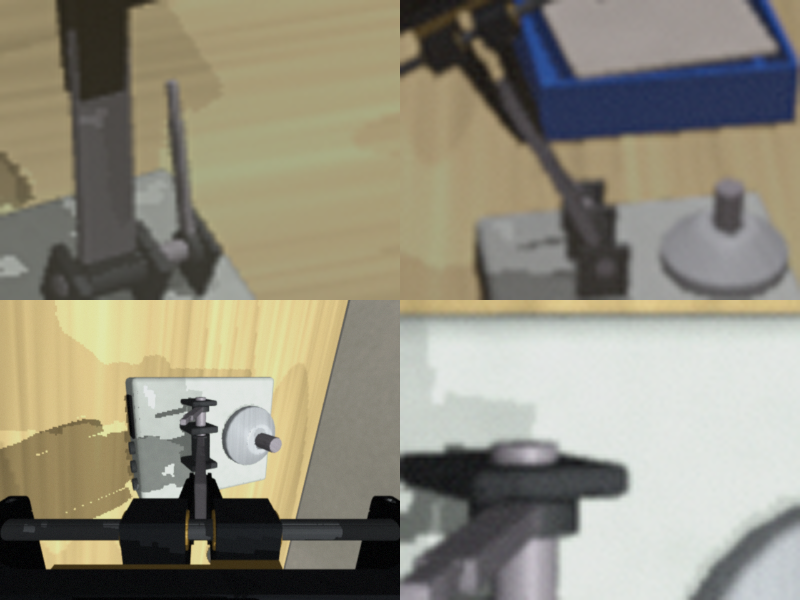

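Run:
```python
from h import *
s=eyes.read_camera("scene");d=eyes.read_camera("side");w=eyes.read_camera("wrist")
print("ptip tri",tri([(s,(463,210.5)),(d,(317.5,173.3))]))
import copy
w1=copy.copy(w)
# rebuild wrist camera of picture w1 (TCP 619.9,215.3,338, yaw 1.689)
M=lambda p,R:np.block([[R,np.array(p)[:,None]],[np.zeros((1,3)),1]])
p,T=tcp();C=np.linalg.inv(M(p,T))@w["extrinsics"]
w1["extrinsics"]=M([619.8,215.2,338],Rot.from_euler('xyz',[np.pi,0,1.689]).as_matrix())@C
print(np.round(proj(w,station([648,234.6,.135,.437,.6])["ptip"]),1))
cams=dict(s=s,d=d,w=w1,v=w)
obs=[("s","ptip",(463,210.5)),("d","ptip",(317.5,173.3)),("w","ptip",(297,146)),("w","pbase",(348,138)),("s","pbase",(466,251)),
("s","tip",(462,213)),("d","tip",(340,158)),("w","tipm",(359.5,223)),("w","tipp",(357.5,190)),
("w","c1",(291,242)),("w","c2",(288,111)),("w","c3",(450,241)),("w","c4",(458,108))]
def f(p):
    S=station(p[:5]);o=dict(zip("sdw",p[5:11].reshape(3,2)))
    R=Rot.from_euler('z',p[2]).as_matrix()
    k=(R.T@(np.array([647.8,234.6,182.1])-[p[0],p[1],80]))[0]
    return np.concatenate([proj(cams[c],S[n])[0]+o[c]-uv for c,n,uv in obs]+[p[5:11]/1.5,[k+102*np.sin(p[3]),(p[3])/.01]])
r=least_squares(f,np.r_[648,234,.135,0,.55,np.zeros(6)],loss="soft_l1")
print(r.x.round(3),r.cost,np.sqrt(np.diag(np.linalg.inv(r.jac.T@r.jac)))[:5].round(3));print(f(r.x)[:26].reshape(-1,2).round(1).tolist())
```

```text
ptip tri [591.06651439 279.11489696 151.5785342 ]
[[290.1 199.7]]
[ 6.48103e+02  2.36420e+02  1.37000e-01  4.00000e-03  6.02000e-01
  1.25200e+00 -6.29000e-01 -3.50000e-01 -4.17000e-01  8.62000e-01
 -1.41000e-01] 16.994800029156384 [1.173 1.398 0.007 0.007 0.016]
[[-0.5, -0.7], [-0.4, -0.7], [0.2, -0.8], [-0.2, 2.5], [0.8, 0.6], [-0.8, 0.3], [0.7, 1.2], [-1.1, 3.4], [1.2, -0.8], [-0.4, 2.1], [-3.4, -1.2], [0.0, 0.2], [3.3, -1.8]]
```

>>> move_arm([
  [[-4,0,0],[0,-0.0071,0.0002],-1],
  [[-8,0,0],[0,-0.0142,0.001],-1],
  [[-8,0,0],[0,-0.0142,0.001],-1],
  [[-8,0,0],[0,-0.0142,0.001],-1],
])

```text
t: 6.78
eef_pos: [592.7, 226.9, 165.3]
tcp_rot: [2.566, 0.0, 1.706]
ft_force: [4.1, 1.3, -6.9]
opening: 0.082
grip_force: 30.0
```

Run:
```python
from h import *
w=eyes.read_camera("wrist");s=eyes.read_camera("scene");d=eyes.read_camera("side")
st=readout.state();print(st["eef_pos"].round(1),st["tcp_rot"].round(4),st["ft_force"].round(1),st["moment"].round(2),st["opening"],st["grip_force"])
S=station([648,236,.136,.577,.59])
for n in("ptip","pbase"):print(n,[proj(c,S[n])[0].round(1).tolist() for c in(s,d,w)])
p,T=tcp();a=p+T@[0,0,80];b=p+T@[0,0,0]
print("lever line px",[ (proj(c,a)[0].round(1).tolist(),proj(c,b)[0].round(1).tolist()) for c in(s,d,w)])
c=lambda im,x,y:cv2.resize(im[y:y+75,x:x+100,::-1],(400,300),interpolation=cv2.INTER_CUBIC)
cv2.imwrite("pics/g3.png",np.vstack([np.hstack([c(s["img"],420,190),c(d["img"],290,145)]),np.hstack([c(w["img"],250,180),c(w["img"],250,130)])]))
```

```text
[592.7 226.9 165.3] [2.5662e+00 3.0000e-04 1.7061e+00] [ 5.8 -0.8 -9.4] [-0.16 -0.36 -0.  ] 0.0838554110419392 29.951173961162567
ptip [[461.3, 210.6], [317.7, 172.8], [317.7, 197.4]]
pbase [[465.4, 252.3], [336.6, 195.5], [320.4, 173.6]]
lever line px [([443.3, 248.3], [439.4, 210.8]), ([335.2, 200.7], [318.1, 179.7]), ([319.6, 246.6], [319.3, 297.3])]
```

View pics/g3.png

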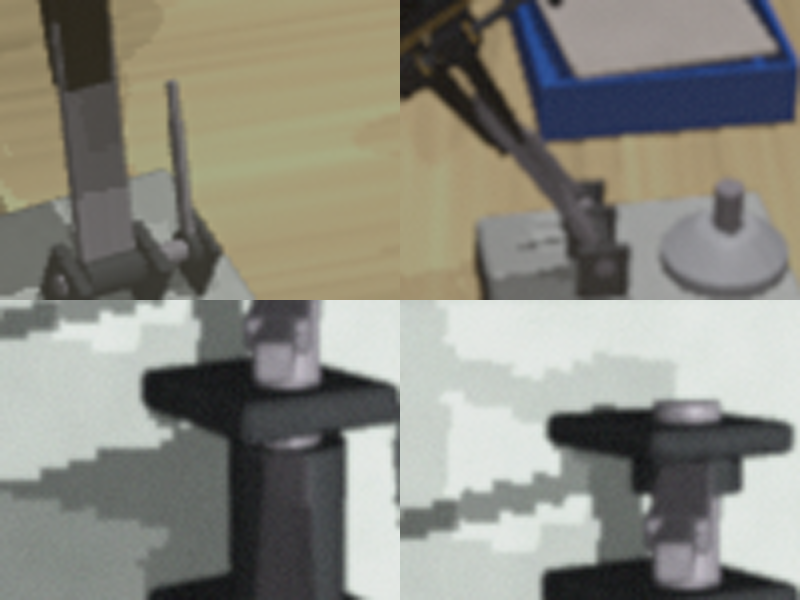

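>>> move_arm([
  [[-0.8,0,0],[0,-0.0014,0],-1],
  [[-0.8,0,0],[0,-0.0014,0],-1],
  [[-0.8,0,0],[0,-0.0014,0],-1],
])

```text
t: 7.3
eef_pos: [591.8, 226.8, 164.7]
tcp_rot: [2.552, 0.0, 1.706]
ft_force: [7.4, -0.0, -8.3]
opening: 0.082
grip_force: 30.0
```

Run:
```python
from h import *
w=eyes.read_camera("wrist")
st=readout.state();print(st["eef_pos"].round(2),st["tcp_rot"].round(4),st["ft_force"].round(1),st["moment"].round(2),st["grip_force"])
```

```text
[591.77 226.82 164.72] [2.5517e+00 2.0000e-04 1.7062e+00] [ 6.1 -0.8 -8.6] [-0.   -0.38  0.06] 29.962339103221893
```

>>> move_arm([
  [[0,0,0],[0,0,0],1],
  [[0,0,0],[0,0,0],1],
  [[0,0,0],[0,0,0],1],
  [[0,0,0],[0,0,0],1],
  [[0,0,0],[0,0,0],1],
])

```text
t: 7.98
eef_pos: [591.4, 226.9, 164.9]
tcp_rot: [2.552, 0.0, 1.706]
ft_force: [0.0, -0.4, 0.2]
opening: 0.552
grip_force: 0.0
```

Run:
```python
from h import *
w=eyes.read_camera("wrist")
st=readout.state();print(st["eef_pos"].round(2),st["tcp_rot"].round(4),st["ft_force"].round(1),st["moment"].round(2),st["opening"])
```

```text
[591.44 226.87 164.86] [2.5516e+00 1.0000e-04 1.7064e+00] [ 0.   0.1 -0.6] [-0.08  0.19  0.04] 0.5979853676081734
```

>>> move_arm([
  [[0,0,0],[0,0,-0.02],1],
  [[0,0,0],[0,0,-0.06],1],
  [[0,0,0],[0,0,-0.11],1],
  [[0,0,0],[0,0,-0.15],1],
  [[0,0,0],[0,0,-0.15],1],
])

```text
t: 8.65
eef_pos: [508.4, 215.8, 292.3]
tcp_rot: [2.547, -0.001, 1.707]
ft_force: [0.6, -0.1, -0.3]
opening: 0.998
grip_force: 0.0
```

Run:
```python
from h import *
w=eyes.read_camera("wrist");s=eyes.read_camera("scene");d=eyes.read_camera("side")
for i in range(2):
    st=readout.state();print(st["eef_pos"].round(2),st["tcp_rot"].round(4))
np.savez("g4.npz",we=w["extrinsics"],p=st["eef_pos"],r=st["tcp_rot"])
S=station([648,236,.136,.59,.59])
for n in("tip","tipm","tipp","ptip","pbase"):print(n,[proj(c,S[n])[0].round(1).tolist() for c in(s,d,w)])
c=lambda im,x,y:cv2.resize(im[y:y+75,x:x+100,::-1],(400,300),interpolation=cv2.INTER_CUBIC)
t=proj(w,S["tip"])[0].astype(int)
print(t-[50,38])
cv2.imwrite("pics/g4.png",np.vstack([np.hstack([c(s["img"],400,170),c(d["img"],290,145)]),np.hstack([c(w["img"],t[0]-50,t[1]-38),c(w["img"],t[0]-50,t[1]-90)])]))
```

```text
[508.9  215.53 288.66] [2.5525e+00 3.0000e-04 1.7063e+00]
[508.9  215.53 288.66] [2.5525e+00 3.0000e-04 1.7063e+00]
tip [[438.1, 194.4], [310.1, 170.5], [317.9, 229.8]]
tipm [[431.1, 196.2], [310.9, 173.9], [318.0, 247.7]]
tipp [[445.0, 192.6], [309.3, 167.3], [317.9, 211.4]]
ptip [[461.3, 210.6], [317.7, 172.8], [317.9, 165.2]]
pbase [[465.4, 252.3], [336.6, 195.5], [318.0, 156.6]]
[267 191]
```

View pics/g4.png

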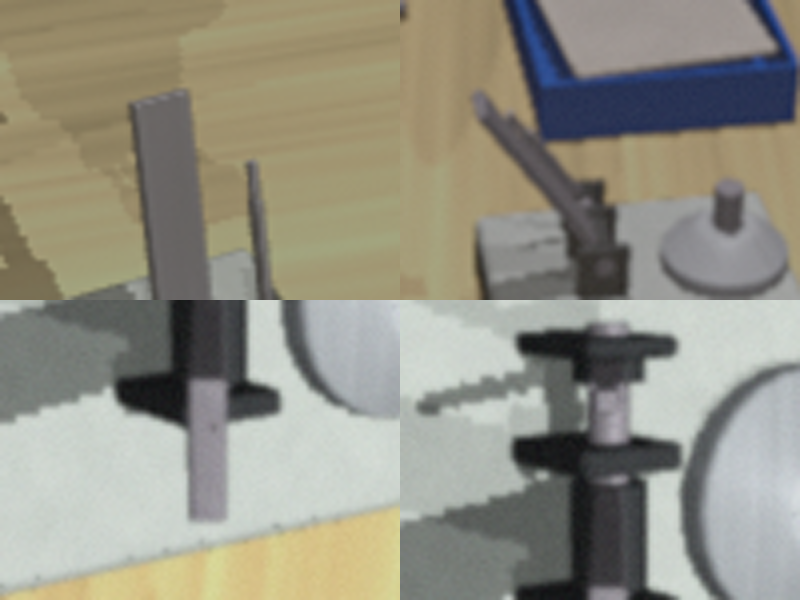

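The wrist view shows lever end, pointer tip and hinge stub in one column (about 319 to 320), and the side view shows the lever parallel to the pointer. The lever end centre is at wrist (319.1,228.4). Next is the clamp.

Run:
```python
from h import *
w=eyes.read_camera("wrist");g=np.load("g4.npz");p,T=tcp();print(p)
S=station([648,237,.136,.592,.592]);t=S["tip"];L=T.T@(t-p);print("tip in tool (model)",L)
o,d=ray(w,(319.1,228.4));D=T.T@d;O=T.T@(o-p);print("tip in tool (wrist cam)",O+D*(L[2]-O[2])/D[2])
delta([576,-216,230],pose(0,.13))
```

```text
[508.94957075 215.53473353 288.30973752]
tip in tool (model) [  2.49404414   0.92140905 116.35732343]
tip in tool (wrist cam) [  3.03000228  -0.20420025 116.35732343]
turn [33.7, -0.1, 0.3] shift [-0.4366, -0.0257, 0.0532]
```

>>> move_arm([
  [[7,0,0],[-0.06,-0.0035,0.007],1],
  [[14,0,0],[-0.12,-0.007,0.014],1],
  [[21,0,0],[-0.18,-0.0105,0.02],1],
  [[28,0,0],[-0.24,-0.014,0.028],1],
  [[33.7,-0.1,0.3],[-0.3,-0.0175,0.035],1],
])

```text
t: 9.48
eef_pos: [554.2, -81.0, 249.4]
tcp_rot: [-3.138, -0.001, 1.7]
ft_force: [1.1, 0.5, -0.0]
opening: 0.999
grip_force: 0.0
```

Run:
```python
from h import *
print(tcp()[0]);delta([576,-216,230],pose(0,.13))
```

```text
[554.21956163 -80.97190817 249.41197954]
turn [-0.2, -0.0, -0.0] shift [-0.1367, 0.0043, 0.0193]
```

>>> move_arm([
  [[0,0,0],[-0.05,0.002,0.005],1],
  [[0,0,0],[-0.1,0.003,0.01],1],
  [[0,0,0],[-0.137,0.004,0.015],1],
  [[0,0,0],[-0.137,0.004,0.019],1],
  [[0,0,0],[-0.137,0.004,0.019],1],
])

```text
t: 10.1
eef_pos: [575.3, -213.3, 230.5]
tcp_rot: [-3.141, -0.001, 1.701]
ft_force: [-0.9, 0.3, 0.5]
opening: 1.0
grip_force: 0.0
```

Run:
```python
from h import *
w=eyes.read_camera("wrist");print(tcp())
cv2.imwrite("pics/w5.png",cv2.resize(w["img"][120:390,140:500,::-1],(720,540),interpolation=cv2.INTER_CUBIC))
for k in("clamp","tray"):
    for d in eyes.cut_out(w,k)[:3]:
        y,x=np.where(d["mask"]);print(k,d["score"],d["uv"],x.min(),x.max(),y.min(),y.max())
R=Rot.from_euler('z',.13).as_matrix()
B=np.array([575.5,-213,51])
for v in([-27.5,-12,63],[-27.5,12,63],[27.5,-12,63],[27.5,12,63],[0,0,0]):print(v,proj(w,B+R@np.array(v))[0].round(1))
```

```text
(array([ 575.46000719, -212.89234183,  231.20619742]), array([[-1.30228660e-01,  9.91483935e-01,  3.20266633e-04],
       [ 9.91483721e-01,  1.30228381e-01,  7.74497526e-04],
       [ 7.26194050e-04,  4.18400928e-04, -9.99999649e-01]]))
clamp 0.96 [320.3, 222.5] 290 348 199 250
clamp 0.87 [226.0, 160.9] 201 244 151 175
clamp 0.83 [163.2, 293.9] 92 197 260 349
tray 0.93 [400.0, 233.5] 314 509 144 340
[-27.5, -12, 63] [285.4 246.4]
[-27.5, 12, 63] [284.5 217.1]
[27.5, -12, 63] [354.4 246.4]
[27.5, 12, 63] [355.2 217.1]
[0, 0, 0] [320.  213.7]
```

View pics/w5.png

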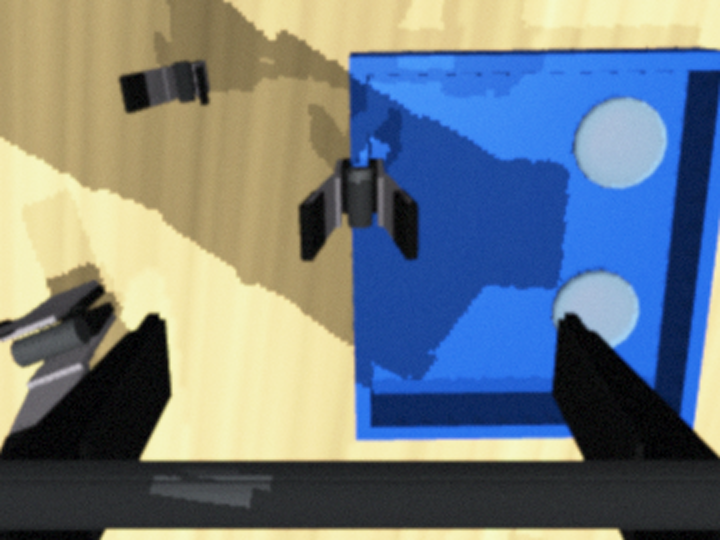

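The clamp's wings span columns 290 to 349 and the barrel is at (319.5,217), so it is centred across the fingers and 3.5 mm off along tool x. I descend and grasp.

>>> move_arm([
  [[0,0,0],[-0.0035,0,0.045],1],
  [[0,0,0],[-0.0035,0,0.09],1],
  [[0,0,0],[-0.0035,0,0.125],1],
  [[0,0,0],[-0.0035,0,0.15],1],
  [[0,0,0],[-0.0035,0,0.15],1],
])

```text
t: 10.88
eef_pos: [575.8, -216.1, 80.9]
tcp_rot: [-3.141, -0.001, 1.702]
ft_force: [0.1, 0.2, 0.6]
opening: 1.004
grip_force: 0.0
```

Run:
```python
from h import *
w=eyes.read_camera("wrist");d=eyes.read_camera("side");w=eyes.read_camera("wrist")
print(tcp()[0],readout.state()["ft_force"])
c=lambda im,x,y,f:cv2.resize(im[y:y+300//f,x:x+400//f,::-1],(400,300),interpolation=cv2.INTER_CUBIC)
cv2.imwrite("pics/g6.png",np.hstack([c(d["img"],260,300,3),c(w["img"],220,180,2)]))
```

```text
[ 576.97359299 -217.01478232   83.43725677] [0.0056983  0.19986431 0.38160318]
```

View pics/g6.png

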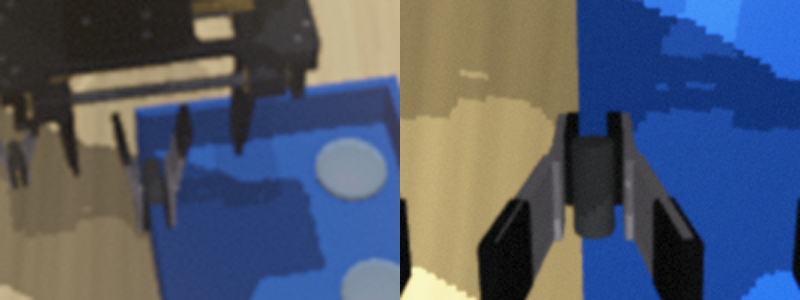

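>>> move_arm([
  [[0,0,0],[0,-0.0012,0],1],
  [[0,0,0],[0,-0.0012,0],0.2],
  [[0,0,0],[0,-0.0012,0],0.2],
  [[0,0,0],[0,-0.0012,0],0.2],
])

```text
t: 11.52
eef_pos: [575.1, -217.4, 82.1]
tcp_rot: [3.14, 0.0, 1.701]
ft_force: [-0.1, -0.5, -0.3]
opening: 0.74
grip_force: 0.0
```

Run:
```python
from h import *
w=eyes.read_camera("wrist")
print(tcp()[0],readout.state()["ft_force"],readout.state()["opening"])
```

```text
[ 575.14668126 -217.36785529   82.11914543] [ 0.78550066 -0.35150442  0.13024553] 0.6976692367888114
```

>>> move_arm([
  [[0,0,0],[0,0,0.002],-1],
  [[0,0,0],[0,0,0.002],-1],
  [[0,0,0],[0,0,0.002],-1],
  [[0,0,0],[0,0,0.002],-1],
  [[0,0,0],[0,0,0.002],-1],
])

```text
t: 12.2
eef_pos: [575.5, -217.8, 81.7]
tcp_rot: [3.138, 0.002, 1.701]
ft_force: [-3.3, -0.1, 16.2]
opening: 0.288
grip_force: 30.0
```

>>> move_arm([
  [[0,0,0],[0,0,0],-1],
  [[0,0,0],[0,0,0],-1],
  [[0,0,0],[0,0,0],-1],
])

```text
t: 12.58
eef_pos: [575.5, -217.8, 81.7]
tcp_rot: [3.138, 0.002, 1.701]
ft_force: [-4.0, -0.7, 15.2]
opening: 0.288
grip_force: 30.0
```

Run:
```python
from h import *
w=eyes.read_camera("wrist");w=eyes.read_camera("wrist")
st=readout.state();print(st["eef_pos"],st["tcp_rot"],st["ft_force"],st["moment"],st["opening"],st["grip_force"])
```

```text
[ 575.52329033 -217.77115983   81.72694845] [3.13838913e+00 1.71789969e-03 1.70122797e+00] [-3.75576635  0.39447148 15.64115863] [-0.08318293  0.78144292  0.06019563] 0.28999553944173817 30.000818967819214
```

Opening is 27.4 mm at 30 N, so the clamp is fully squeezed. I lift it straight off the rim.

>>> move_arm([
  [[0,0,0],[0,0,-0.01],-1],
  [[0,0,0],[0,0,-0.03],-1],
  [[0,0,0],[0,0,-0.07],-1],
  [[0,0,0],[0,0,-0.12],-1],
  [[0,0,0],[0,0,-0.17],-1],
])

```text
t: 13.3
eef_pos: [574.6, -217.1, 251.6]
tcp_rot: [3.14, -0.0, 1.701]
ft_force: [-0.3, -0.5, -0.5]
opening: 0.286
grip_force: 30.0
```

Run:
```python
from h import *
w=eyes.read_camera("wrist");st=readout.state();print(st["eef_pos"],st["ft_force"],st["opening"],st["grip_force"])
cv2.imwrite("pics/g7.png",cv2.resize(w["img"][160:360,220:420,::-1],(600,600),interpolation=cv2.INTER_CUBIC))
p,T=tcp()
for z in(-34,-15,0,30,50,67):print(z,[proj(w,p+T@np.array([x,0,z]))[0].round(1).tolist() for x in(-12,0,12)])
```

```text
[ 576.39667988 -217.93104453  258.63876389] [ 0.13914068 -0.91944056  5.04089109] 0.288180123087159 29.995162189006805
-34 [[322.3, 371.7], [322.4, 345.3], [322.4, 317.7]]
-15 [[322.5, 345.2], [322.5, 321.2], [322.5, 296.1]]
0 [[322.5, 328.0], [322.6, 305.5], [322.6, 282.2]]
30 [[322.6, 300.5], [322.7, 280.7], [322.7, 260.3]]
50 [[322.7, 286.0], [322.7, 267.7], [322.8, 248.8]]
67 [[322.8, 275.5], [322.8, 258.2], [322.8, 240.4]]
```

View pics/g7.png

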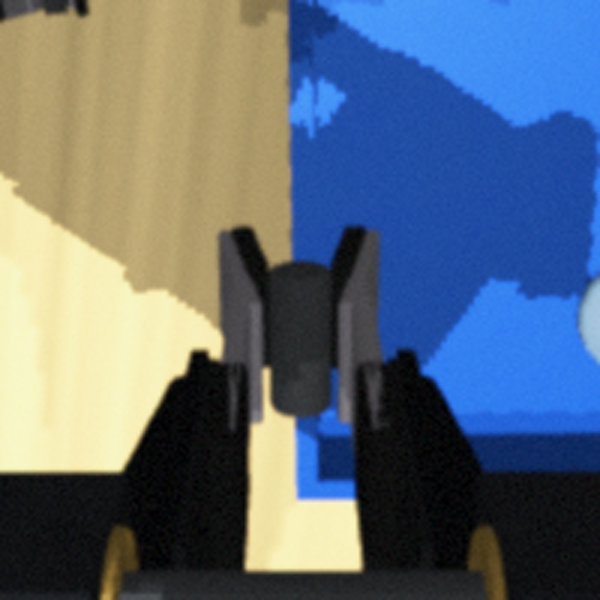

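The clamp is held upright and centred between the fingers. Next I return to the insertion line in front of the lever.

```bash
cat >> h.py <<'E'
RR=Rot.from_euler('xyz',[2.5516,0.0001,1.7064]).as_matrix();RP=np.array([591.44,226.87,164.86])
def line(back): return RP-RR[:,2]*back
E
python3 - <<'E'
from h import *
print(tcp()[0],line(150));delta(line(150),RR)
E
```

```text
[ 576.39667988 -217.93104453  258.63876389] [508.75118611 215.60043447 289.50171433]
turn [-33.3, 0.4, -0.2] shift [0.4385, -0.0104, -0.0332]
```

>>> move_arm([
  [[-7,0,0],[0.05,-0.002,-0.02],-1],
  [[-14,0,0],[0.11,-0.003,-0.03],-1],
  [[-21,0,0],[0.17,-0.004,-0.04],-1],
  [[-28,0,0],[0.22,-0.006,-0.045],-1],
  [[-33.3,0.4,-0.2],[0.27,-0.008,-0.045],-1],
])

```text
t: 13.98
eef_pos: [530.8, 50.8, 295.6]
tcp_rot: [2.554, -0.006, 1.706]
ft_force: [1.3, 1.5, -1.6]
opening: 0.291
grip_force: 30.0
```

Run:
```python
from h import *
print(tcp()[0]);delta(line(150),RR)
```

```text
[530.7702498   50.79208396 295.60637384]
turn [-0.2, -0.3, -0.2] shift [0.1662, -0.0036, 0.0061]
```

>>> move_arm([
  [[0,0,0],[0.05,-0.001,0.002],-1],
  [[0,0,0],[0.1,-0.002,0.004],-1],
  [[0,0,0],[0.14,-0.003,0.005],-1],
  [[0,0,0],[0.166,-0.0036,0.006],-1],
  [[0,0,0],[0.166,-0.0036,0.006],-1],
])

```text
t: 14.6
eef_pos: [509.0, 215.4, 288.6]
tcp_rot: [2.559, -0.005, 1.709]
ft_force: [-0.4, -0.2, -1.8]
opening: 0.288
grip_force: 30.0
```

Run:
```python
from h import *
for i in range(5): w=eyes.read_camera("wrist")
print(tcp()[0],readout.state()["tcp_rot"]);delta(line(150),RR);delta(line(115),RR)
```

```text
[509.77566819 213.05129527 288.90262291] [ 2.55872883 -0.00531011  1.70511757]
turn [-0.4, -0.2, -0.2] shift [0.0027, -0.0002, -0.0009]
turn [-0.4, -0.2, -0.2] shift [0.0025, 0.0, 0.0341]
```

Correct, then advance to 5 mm or so before the jaws pass the lever end, and look.

>>> move_arm([
  [[-0.4,-0.2,-0.2],[0.0027,-0.0002,0.01],-1],
  [[-0.4,-0.2,-0.2],[0.0025,0,0.025],-1],
  [[-0.4,-0.2,-0.2],[0.0025,0,0.034],-1],
  [[-0.4,-0.2,-0.2],[0.0025,0,0.034],-1],
  [[-0.4,-0.2,-0.2],[0.0025,0,0.034],-1],
])

```text
t: 15.48
eef_pos: [527.9, 219.0, 260.6]
tcp_rot: [2.552, -0.001, 1.707]
ft_force: [0.4, -0.7, -1.0]
opening: 0.285
grip_force: 30.0
```

Run:
```python
from h import *
for i in range(3): w=eyes.read_camera("wrist")
s=eyes.read_camera("scene");d=eyes.read_camera("side")
print(tcp()[0],readout.state()["tcp_rot"]);delta(line(115),RR);delta(line(70.3),RR)
c=lambda im,x,y,f:cv2.resize(im[y:y+300//f,x:x+400//f,::-1],(400,300),interpolation=cv2.INTER_CUBIC)
cv2.imwrite("pics/g8.png",np.vstack([np.hstack([c(s["img"],400,150,4),c(d["img"],270,130,4)]),np.hstack([c(w["img"],260,210,3),c(w["img"],220,150,2)])]))
```

```text
[527.77816032 219.14576625 260.8443276 ] [ 2.55109329e+00 -6.25403263e-04  1.70741797e+00]
turn [0.0, -0.1, 0.0] shift [-0.0009, -0.0001, 0.0004]
turn [0.0, -0.1, 0.0] shift [-0.001, -0.0001, 0.0451]
```

View pics/g8.png

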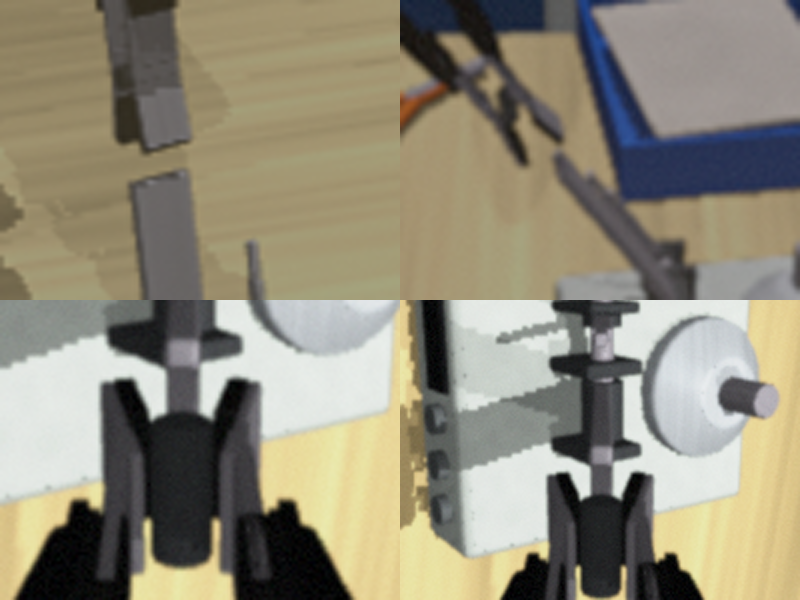

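Run:
```python
from h import *
w=eyes.read_camera("wrist");s=eyes.read_camera("scene");p,T=tcp()
def at(c,uv,z):
    o,d=ray(c,uv);O=T.T@(o-p);D=T.T@d;return (O+D*(z-O[2])/D[2]).round(2)
print("lever +y edge, minus15:",at(w,(321,223.3),81.5)-[15,0,0])
print("jaw +y edge -12:",at(w,(300,236.7),67.7)-[12,0,0],at(w,(342,236.7),67.7)-[12,0,0])
f=lambda x,y,z:proj(s,p+T@np.array([x,y,z]))[0].round(1)
print("jaw front (y+8..12) tip",[f(x,11,67.7) for x in(-12,12)],"seen (435.8,187.5) (447.5,184.5)")
print("lever end front",[f(x,4,81.5) for x in(-15,15)],"seen (432.8,196.3) (447,193)")
```

```text
lever +y edge, minus15: [ 1.31  1.05 81.5 ]
jaw +y edge -12: [ -1.15 -12.73  67.7 ] [-1.15 14.78 67.7 ]
jaw front (y+8..12) tip [array([434.1, 189.4]), array([445.4, 186.5])] seen (435.8,187.5) (447.5,184.5)
lever end front [array([431.8, 196.1]), array([445.7, 192.3])] seen (432.8,196.3) (447,193)
```

Both views put the clamp within about 2 mm of the lever's width centre, and it is aligned across the thickness. I slide it on.

>>> move_arm([
  [[0,0,0],[0,0,0.01],-1],
  [[0,0,0],[0,0,0.02],-1],
  [[0,0,0],[0,0,0.03],-1],
  [[0,0,0],[0,0,0.037],-1],
  [[0,0,0],[0,0,0.037],-1],
])

```text
t: 16.45
eef_pos: [548.3, 221.8, 229.0]
tcp_rot: [2.553, -0.0, 1.707]
ft_force: [0.4, -0.2, -1.0]
opening: 0.287
grip_force: 30.0
```

>>> move_arm([
  [[0,0,0],[0,0,0.002],-1],
  [[0,0,0],[0,0,0.004],-1],
  [[0,0,0],[0,0,0.004],-1],
  [[0,0,0],[0,0,0.004],-1],
])

```text
t: 16.95
eef_pos: [550.4, 222.2, 226.6]
tcp_rot: [2.551, -0.001, 1.707]
ft_force: [-0.6, 0.7, -1.7]
opening: 0.29
grip_force: 30.0
```

>>> move_arm([
  [[0,0,0],[0,0,0.002],-1],
  [[0,0,0],[0,0,0.003],-1],
  [[0,0,0],[0,0,0.004],-1],
  [[0,0,0],[0,0,0.004],-1],
])

```text
t: 17.45
eef_pos: [552.6, 222.5, 223.0]
tcp_rot: [2.552, -0.0, 1.707]
ft_force: [0.8, -0.9, -1.5]
opening: 0.287
grip_force: 30.0
```

Run:
```python
from h import *
w=eyes.read_camera("wrist");print(readout.state()["ft_force"],readout.state()["moment"],RR.T@(tcp()[0]-RP))
```

```text
[ 0.01680795 -0.07637952 -1.24452518] [-0.06900603  0.35885528 -0.01633473] [ 8.95148707e-01 -4.92167920e-02 -7.00873598e+01]
```

No contact yet, so I push on gently.

>>> move_arm([
  [[0,0,0],[0,0,0.001],-1],
  [[0,0,0],[0,0,0.002],-1],
  [[0,0,0],[0,0,0.002],-1],
  [[0,0,0],[0,0,0.002],-1],
])

```text
t: 18.0
eef_pos: [553.2, 222.6, 222.4]
tcp_rot: [2.551, -0.001, 1.707]
ft_force: [-12.2, -2.1, 13.2]
opening: 0.29
grip_force: 30.0
```

>>> move_arm([
  [[0,0,0],[0,0,0.001],-1],
  [[0,0,0],[0,0,0.0015],-1],
  [[0,0,0],[0,0,0.0015],-1],
  [[0,0,0],[0,0,0.0015],-1],
])

```text
t: 18.5
eef_pos: [553.5, 222.7, 222.2]
tcp_rot: [2.55, -0.001, 1.707]
ft_force: [-24.1, -4.2, 26.3]
opening: 0.286
grip_force: 30.0
```

>>> move_arm([
  [[0,0,0],[0,0,-0.0015],-1],
  [[0,0,0],[0,0,-0.0015],-1],
])

```text
t: 18.75
eef_pos: [553.3, 222.7, 222.4]
tcp_rot: [2.551, -0.001, 1.707]
ft_force: [-11.3, -0.9, 11.3]
opening: 0.284
grip_force: 30.0
```

Run:
```python
from h import *
w=eyes.read_camera("wrist");print(RR.T@readout.state()["ft_force"],readout.state()["moment"],RR.T@(tcp()[0]-RP))
```

```text
[  0.57394097  -3.23405682 -15.55704302] [-0.14370306  0.81860386 -0.04204393] [  1.0138602    0.1892215  -69.15431053]
```

>>> move_arm([
  [[0,0,0],[0,0,0],1],
  [[0,0,0],[0,0,0],1],
  [[0,0,0],[0,0,0],1],
  [[0,0,0],[0,0,0],1],
  [[0,0,0],[0,0,0],1],
])

```text
t: 19.42
eef_pos: [553.8, 222.7, 221.4]
tcp_rot: [2.552, -0.001, 1.707]
ft_force: [0.0, 0.1, -0.3]
opening: 0.756
grip_force: 0.0
```

>>> move_arm([
  [[0,0,0],[0,0,0],1],
  [[0,0,0],[0,0,0],1],
  [[0,0,0],[0,0,0],1],
  [[0,0,0],[0,0,0],1],
  [[0,0,0],[0,0,0],1],
])

```text
t: 20.05
eef_pos: [553.7, 222.7, 221.5]
tcp_rot: [2.552, -0.001, 1.707]
ft_force: [-0.2, -0.5, -0.5]
opening: 1.0
grip_force: 0.0
```

>>> move_arm([
  [[0,0,0],[0,0,-0.02],1],
  [[0,0,0],[0,0,-0.05],1],
  [[0,0,0],[0,0,-0.09],1],
  [[0,0,0],[0,0,-0.13],1],
  [[0,0,0],[0,0,-0.13],1],
])

```text
t: 20.68
eef_pos: [481.7, 213.0, 332.2]
tcp_rot: [2.547, -0.002, 1.708]
ft_force: [-0.1, -0.8, -0.5]
opening: 1.002
grip_force: 0.0
```

Run:
```python
from h import *
for i in range(4): w=eyes.read_camera("wrist")
s=eyes.read_camera("scene");d=eyes.read_camera("side")
print(readout.state()["opening"],readout.state()["ft_force"])
c=lambda im,x,y,f:cv2.resize(im[y:y+300//f,x:x+400//f,::-1],(400,300),interpolation=cv2.INTER_CUBIC)
cv2.imwrite("pics/g9.png",np.vstack([np.hstack([c(s["img"],400,160,4),c(d["img"],270,130,4)]),np.hstack([c(w["img"],270,150,4),c(w["img"],270,200,4)])]))
```

```text
1.0024294424805935 [-0.7978651  -0.0451475   0.27362248]
```

View pics/g9.png

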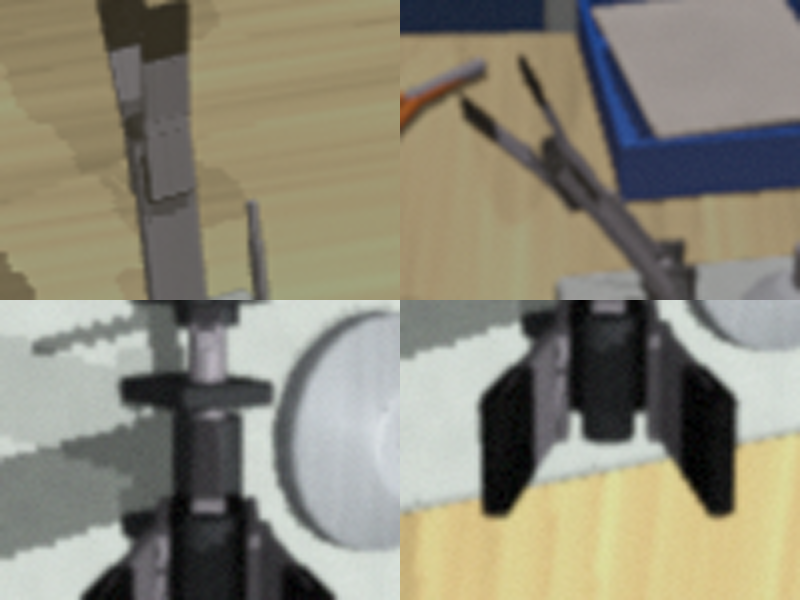

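Run:
```python
from h import *
s=eyes.read_camera("scene");w=eyes.read_camera("wrist")
f=lambda c,x,y,z:proj(c,RP+RR@np.array([x,y,z]))[0].round(1)
for y in(4,7,10):print(y,[f(s,x,y,-2.6).tolist() for x in(-12,12)])
print("seen 437.5,210.75 448,208 ; lever bias +1.15px")
print("lever -15/15 at z35:",f(s,-15,4,20),f(s,15,4,20),"seen at row 235: 437.5,451.7")
print("wrist barrel (z -39.6-6)",[f(w,x,0,-45).tolist() for x in(-12,12)],"wing tops",[f(w,x,25,-102).tolist() for x in(-12,12)],"lever tip",[f(w,x,0,-33.6).tolist() for x in(-15,15)])
```

```text
4 [[434.5, 211.2], [445.5, 208.2]]
7 [[435.2, 211.5], [446.3, 208.5]]
10 [[436.0, 211.8], [447.1, 208.8]]
seen 437.5,210.75 448,208 ; lever bias +1.15px
lever -15/15 at z35: [434.3 222.5] [448.1 218.7] seen at row 235: 437.5,451.7
wrist barrel (z -39.6-6) [[320.6, 234.9], [320.6, 208.4]] wing tops [[354.2, 256.6], [355.0, 225.3]] lever tip [[320.6, 234.5], [320.6, 202.4]]
```

The clamp sits on the lever end within about 2 mm of its mid-width. Lever, hinge stub and barrel share one wrist column, and the lever looks parallel to the pointer in the side view. The gripper is clear, so I hand in.

```bash
python3 -c "
from cell import env
print(env.job_done())"
```

```text
the job is handed in; nothing more can be done
None
```

I swung the lever in line with the pointer, clipped the middle-sized clamp onto the lever end and handed the job in; by the images it is centred within about 2 mm and was pushed home to contact, but no verdict came back.

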